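# Wake the hob and point at the pot's touch-free sensor

### The arm

A 6-joint arm with a two-finger parallel gripper is mounted at the origin on the work surface. World frame = base frame: x ahead of the robot, y to its left, z up, the work surface at z = 0. Lengths are in m, angles in rad, forces in N, time in s.
With the tool pointing down it reaches from about 0.35 to 0.975 m from the base axis. Payload 17.4 kg.
Tool frame: the origin (TCP) lies between the finger pads; the fingertips stand arm.tips_ahead ahead of it and the grasp point (between the pads) lies 5 mm behind it (arm.tips_ahead is the distance from the TCP to the fingertips, in m); y points along the fingers, x is the direction in which the jaws open and shut, and the axes are right-handed (so a half turn about y gives the same grasp; the last joint's range is limited). The gripper opens to 85 mm and grips with 20 to 120 N. Pads are 22 mm wide; open, the fingers measure 114 mm over their backs; the gripper's body (76 mm by 85 mm) begins 54 mm behind the grasp point. The pads swing forward as they close: fully open they stand 13 mm farther back than shut.
Start: joints at [-1.234, 0.116, 1.442, -0, 1.584, -0.038], TCP at [0.247, -0.628, 0.245] pointing down, gripper open.
Joint ranges: [-2.83, 2.83], [-0.83, 2.19], [0.07, 2.5], [-1.14, 4.28], [0.01, 3], [-2.97, 2.97]. Speed limits (rad/s): [1.89, 1.89, 2.22, 3.14, 3.14, 3.14].

### API

Orientations are given as a unit quaternion [w, x, y, z].
In Python, from plant import arm gives the robot as it stands. The module is installed in compiled form; this text tells all that it offers.
- The arm moves only by the tool move_arm, never from a script. Its argument "increments" is one flat list of numbers, 5 for each row, row after row: the shift along the tool's x, y, z in cm, then the turn about the tool's y in rad, then the opening, from 0 (shut) to 1 (fully open). In form: [dx, dy, dz, twist, fingers, dx, dy, dz, twist, fingers, ...]. A call has exactly 10 rows; each row shifts and turns the commanded pose from where the row before left it, along the tool's axes as they then stand; what a row does not reach is not made up. A row lasts 1/10 s, in which the tool goes at most 50 mm and 8.59 degrees, less where a joint would pass 70% of its speed; a pose out of reach is approached as far as the arm can. A call is refused whole if a number of a shift passes 5 or a number of a turn 0.15, either way. A call with a gripper value outside its range is refused whole. The fingers move at their own pace and stop on an object; the grip force is fixed at half the most. Time passes only in rows, so rows that do not move let the fingers close, or fill a call up. It gives the time, the measured TCP pose, the force and the opening at its end, in the units of the state.
- arm.get_obs(): the state, without advancing time (a new reading comes with each control period).
- arm.capture(name): name is "scene" or "top" or "wrist"; returns a dict with "img" (420x560x3 uint8, red, green, blue), "z_map" (420x560 float32, m along the optical axis (not along the pixel's ray), 0 where there is no reading), "fx", "fy", "cx", "cy" (pixels), "k1" (the pictures are not rectified: a ray, as slopes to the right and down, at radius r is drawn at 1 + k1 r^2 times it, then the intrinsics apply), "R" (3x3) and "t" (3): a world point X has camera coordinates R X + t. Camera axes: x right, y down, z forward; pixel columns grow to the right and rows downward; lengths in m; the calibration is good to about 2 mm. A picture is of the moment at which its call begins.
- arm.finish_job(): hands the job in, once; it reports no verdict.
Trained networks look in the newest picture that a camera, given by its name, has taken for a name from the list of things; names that differ only in an ending like _2 or _b are one class to them, and where a whole thing is asked for, a point or a joint stands for the part that bears it (a point fixed in the world has none). Each returns a list of dicts, best first, with "conf" (0 to 1); they miss things now and then, are a little off and sometimes report something else, mostly with a low value. They report only what shows in the picture. A call takes as long as a camera call. They do not tell look-alikes from the thing itself.
- arm.boxes_of(camera, name): "centre" ([row, column] in pixels, amid what is visible of it).
- arm.outline_of(camera, name): "mask" (420x560 bool, what is visible of it) and "centre" ([row, column] in pixels, amid what is visible of it).
The state is a dict: "clock": time; "qpos": joint angles; "qd": joint speeds; "joint_torque": joint torques, N m; "tcp_pos": TCP position; "orientation": TCP orientation; "wrist_force": force on the tool from outside, world axes, zero at the start; "moment": the same for the moment, N m; "gripper_width": finger opening in m.
Only numpy, scipy, OpenCV 4.12 (cv2) and the standard library are available. Lean on these libraries where they do the work, as an engineer would, in place of code of your own. Each camera call takes 0.05 s, during which the arm holds its last target. There are 200 camera calls.

### The job

Switch the hob on by pressing its red power button all the way down and letting it spring back, then start the ring under the blue pot: point the fingertips straight down at the sensor eye directly in front of that pot, 1 to 4 cm above it and centred on it, without touching the hob, and stay there for about two seconds before lifting the hand at least 15 cm clear of the control strip. The other two eyes react as well, so never bring the fingers low (under 10 cm) over them. Push, lift or carry nothing: the cookware and everything else stays where it is.

Things in the scene. Friction and masses are not known exactly. Their poses are not given: they have to be found in the camera images.
- hob: fixed table-top hob, white with a black glass top, 380 (x) by 720 (y) by 55 mm high; origin at the centre of its underside, x away from the robot, y left, z up; turned up to 0.15 rad. Three white-outlined rings, 196 mm across, stand in a row along y, 220 mm apart; 185 mm in front of each (-x) is that ring's own touch-free sensor eye on the control strip.
- power (a joint): travel of the red power button, m: 0 is up, 0.006 fully down; it springs back. Being down by 5 mm or more switches the hob on. Fully down takes about 4 N.
- power_top (a point): centre of the top face of the red power button (34 mm across, in a grey housing on the control strip, between the middle and the right eye, 110 mm from each); it moves down with the button, 22 mm above the glass when up.
- blue_pot: blue enamel cooking pot, open, 144 mm across and 85 mm high with two small ear handles; origin at the centre of its underside. It stands on one of the three rings (within about 15 mm of its centre); which one varies.
- saucepan: steel saucepan, 140 mm across, 75 mm high, with a black handle that points away from the control strip; origin at the centre of its underside. It stands on another ring. Leave it alone.
- frying_pan: dark frying pan, 180 mm across, 40 mm high, with a wooden handle that points away from the control strip; origin at the centre of its underside. It stands on another ring. Leave it alone.
- mug: white mug, 80 mm across, 90 mm high, at the left of the worktop; origin at the centre of its underside. Leave it alone.
- oil_bottle: green oil bottle, 64 mm across, 200 mm high, at the left; origin at the centre of its underside. Leave it alone.
- salt_jar: clear salt jar with a red cap, 60 mm across, 90 mm high, at the right; origin at the centre of its underside. Leave it alone.
- wooden_spoon: wooden spoon, about 190 mm long, lying at the right of the worktop; origin at its underside. Leave it alone.
- eye_left (a point): centre of the left sensor eye, seen from the robot: a flat turquoise disc with a white rim, 34 mm across, flush in the black glass (55 mm above the worktop); axes as the hob's. It reacts to fingertips that stay within about 5 cm above it.
- ring_left (a point): centre of the left cooking ring on the glass (55 mm above the worktop), 185 mm behind its eye; axes as the hob's.
- eye_middle (a point): centre of the middle sensor eye, seen from the robot: a flat turquoise disc with a white rim, 34 mm across, flush in the black glass (55 mm above the worktop); axes as the hob's. It reacts to fingertips that stay within about 5 cm above it.
- ring_middle (a point): centre of the middle cooking ring on the glass (55 mm above the worktop), 185 mm behind its eye; axes as the hob's.
- eye_right (a point): centre of the right sensor eye, seen from the robot: a flat turquoise disc with a white rim, 34 mm across, flush in the black glass (55 mm above the worktop); axes as the hob's. It reacts to fingertips that stay within about 5 cm above it.
- ring_right (a point): centre of the right cooking ring on the glass (55 mm above the worktop), 185 mm behind its eye; axes as the hob's.
Things that resemble listed ones, but are neither listed nor needed, are in the scene too. There is more than one size of the blue_pot; the job needs the middle-sized.

How it is judged:
On the way, in this order (a step that is already met when the one before it is completed fails the run):
1. the red power button is pressed down by 5 mm or more (value of joint power above 0.005 m), for 0.05 s.
2. the button is up again (value of joint power below 0.0015 m), for 0.05 s.
3. the grasp point stays above the eye of the blue pot's ring for 1.5 s: within 25 mm sideways and 15 to 85 mm up (fingertips just above it), touching nothing (((horizontal distance between blue_pot and ring_left below 0.06 m and horizontal distance between the grasp point and eye_left below 0.025 m and z of the grasp point in the frame of eye_left between 0.015 and 0.085 m) or (horizontal distance between blue_pot and ring_middle below 0.06 m and horizontal distance between the grasp point and eye_middle below 0.025 m and z of the grasp point in the frame of eye_middle between 0.015 and 0.085 m) or (horizontal distance between blue_pot and ring_right below 0.06 m and horizontal distance between the grasp point and eye_right below 0.025 m and z of the grasp point in the frame of eye_right between 0.015 and 0.085 m)) and contact force between each of the arm, the fingers and anything else below 0.1 N), for 1.5 s.
At the end, for the whole second after the job is handed in: the button is up, the blue pot still stands on its ring, cookware and bystanders are within 15 mm of where they began and at rest, and the hand has gone: the grasp point more than 130 mm from every eye and 100 mm from the button (value of joint power below 0.0015 m and (horizontal distance between blue_pot and ring_left below 0.06 m or horizontal distance between blue_pot and ring_middle below 0.06 m or horizontal distance between blue_pot and ring_right below 0.06 m) and distance between the grasp point and eye_left above 0.13 m and distance between the grasp point and eye_middle above 0.13 m and distance between the grasp point and eye_right above 0.13 m and distance between the grasp point and power_top above 0.1 m and distance of each of blue_pot, saucepan, frying_pan, mug, oil_bottle, salt_jar, wooden_spoon from where it was at the start of the episode below 0.015 m and linear speed of each of blue_pot, saucepan, frying_pan below 0.02 m/s); the robot touches nothing.
It fails at once if the robot touches the hob itself (glass, eyes or body) with more than 0.5 N (contact force between any of the fingers, the arm and hob above 0.5 N).
It fails at once if the fingers come low over an eye of another ring (grasp point within 35 mm sideways and under 85 mm up) ((not (horizontal distance between blue_pot and ring_left below 0.06 m) and horizontal distance between the grasp point and eye_left below 0.035 m and z of the grasp point in the frame of eye_left below 0.085 m) or (not (horizontal distance between blue_pot and ring_middle below 0.06 m) and horizontal distance between the grasp point and eye_middle below 0.035 m and z of the grasp point in the frame of eye_middle below 0.085 m) or (not (horizontal distance between blue_pot and ring_right below 0.06 m) and horizontal distance between the grasp point and eye_right below 0.035 m and z of the grasp point in the frame of eye_right below 0.085 m)).
It fails at once if cookware or a bystander is shifted, lifted or knocked by more than 15 mm (distance of any of blue_pot, saucepan, frying_pan, mug, oil_bottle, salt_jar, wooden_spoon from where it was at the start of the episode above 0.015 m).
It also fails if it takes over 48 s, if anything falls off the work surface, if the arm or the gripper's body presses on something with over 40 N, if the wrist force passes 120 N, or if a joint passes its speed limit or range.

## Working session

There is one attempt and no reset: what is moved stays moved. The work goes in short steps, Python scripts to look and compute and a tool call to move; the robot and the scene stay as the last step left them, time stands still between calls to the robot, and variables do not carry over. Pictures are saved under pics/ and viewed, about 8 in all and at most 12, crops included, and the job is handed in when it is done.

Besides the shell and the picture viewer there is one more tool, called after ">>>" by a JSON object that holds its "api" and its "payload". move_arm: Moves the arm, as the interface text tells. Its arguments: {"type":"object","properties":{"increments":{"type":"array"}},"required":["increments"]}

```bash
mkdir -p pics; cat > h.py <<'E'
import numpy as np, cv2
from plant import arm
def world(c,r,col,z=None):
    # pixel -> world, by depth, or by intersecting with plane Z=z
    d=np.array([(col-c['cx'])/c['fx'],(r-c['cy'])/c['fy']]); u=d.copy()
    for _ in range(20): u=d/(1+c['k1']*(u@u))
    ray=np.array([u[0],u[1],1.]); R=np.array(c['R']);t=np.array(c['t'])
    if z is None: s=c['z_map'][int(round(r)),int(round(col))]
    else:
        o=-R.T@t; w=R.T@ray; s=(z-o[2])/w[2]
    return R.T@(ray*s-t)
def save(c,n): cv2.imwrite('pics/'+n+'.png',c['img'][:,:,::-1])
E
python3 - <<'E'
from h import *
o=arm.get_obs(); print(o['clock'],o['tcp_pos'],o['orientation'],arm.tips_ahead,o['gripper_width'])
ims=[]
for n in ('scene','top'):
    c=arm.capture(n); ims.append(c['img'])
    save(c,n+'1')
    for nm,z in (('eye_left',.055),('power_top',.077),('blue_pot',None),('saucepan',None),('frying_pan',None),('hob',.055)):
        for b in arm.boxes_of(n,nm)[:4]:
            r,k=b['centre']; print(n,nm,round(b['conf'],2),np.round([r,k]),world(c,r,k,z).round(3), world(c,r,k).round(3))
E
```

```text
0.0 [ 0.24706101 -0.62797719  0.24456878] [ 0.58465204 -0.58414991  0.39841515 -0.39776406] 0.014 0.0854569048736632
scene eye_left 0.67 [276. 280.] [ 0.726 -0.106  0.055] [ 0.728 -0.107  0.059]
scene blue_pot 0.96 [199.  94.] [ 0.309 -0.707  0.011] [ 0.309 -0.707  0.011]
scene blue_pot 0.86 [246. 217.] [ 0.599 -0.282  0.061] [ 0.599 -0.282  0.061]
scene blue_pot 0.71 [180. 247.] [ 0.273 -0.166  0.004] [ 0.273 -0.166  0.004]
scene saucepan 0.84 [246. 369.] [0.657 0.18  0.063] [0.657 0.18  0.063]
scene frying_pan 0.96 [253. 291.] [ 0.652 -0.06   0.057] [ 0.652 -0.06   0.057]
scene hob 0.72 [274. 280.] [ 0.719 -0.105  0.055] [ 0.739 -0.108  0.088]
top eye_left 0.71 [203. 409.] [ 0.582 -0.503  0.055] [ 0.576 -0.491  0.091]
top eye_left 0.59 [216. 266.] [ 0.549 -0.034  0.055] [ 0.55  -0.034  0.054]
top power_top 0.67 [243. 303.] [ 0.459 -0.152  0.077] [ 0.459 -0.152  0.077]
top blue_pot 0.9 [272. 471.] [ 0.356 -0.71   0.003] [ 0.356 -0.71   0.003]
top blue_pot 0.66 [294. 308.] [ 0.295 -0.169  0.007] [ 0.295 -0.169  0.007]
top blue_pot 0.66 [205. 408.] [ 0.569 -0.486  0.095] [ 0.569 -0.486  0.095]
top blue_pot 0.64 [185. 340.] [ 0.645 -0.278  0.063] [ 0.645 -0.278  0.063]
top saucepan 0.92 [174. 202.] [0.693 0.173 0.062] [0.693 0.173 0.062]
top frying_pan 0.68 [177. 273.] [ 0.677 -0.059  0.061] [ 0.677 -0.059  0.061]
top frying_pan 0.68 [209. 269.] [ 0.574 -0.045  0.052] [ 0.574 -0.045  0.052]
top hob 0.66 [218. 272.] [ 0.541 -0.053  0.055] [ 0.541 -0.054  0.059]
```

View pics/top1.png

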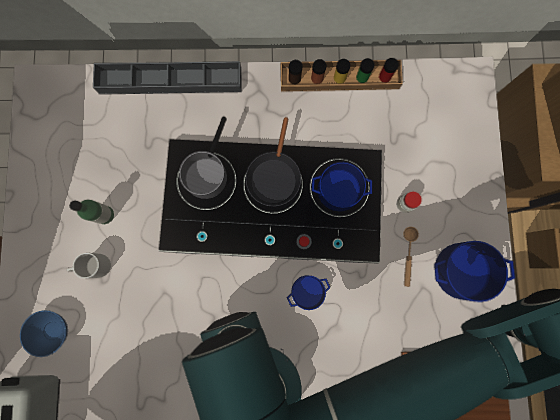

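View pics/scene1.png

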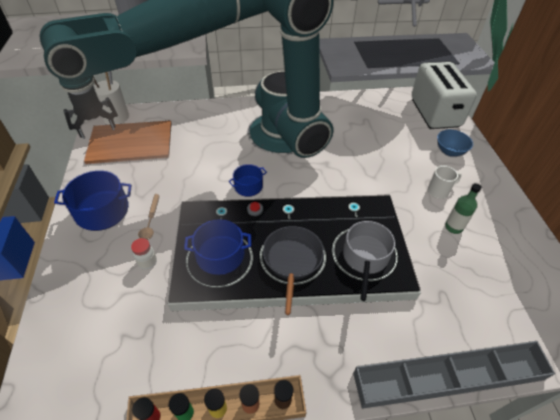

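The top view shows the eyes at about (236,202), (240,270) and (243,338), and the button at (241,304). The middle-sized blue pot stands on the right ring. A big one is off to the right and a small one is in front of the hob.

```bash
python3 - <<'E'
from h import *
from scipy.spatial.transform import Rotation as Ro
o=arm.get_obs(); q=o['orientation']; M=Ro.from_quat([q[1],q[2],q[3],q[0]]).as_matrix(); print(M.round(3))
for n,pts in (('top',[(236,202),(240,270),(241,304),(243,338)]),('scene',[(207,354),(209,288),(209,255),(211,222)])):
    c=arm.capture(n); h=cv2.cvtColor(c['img'],cv2.COLOR_RGB2HSV).astype(int); P=[]
    for i,(r,k) in enumerate(pts):
        w=h[r-8:r+9,k-9:k+10]; red=i==2
        H=w[...,0]
        m=(((H<10)|(H>170)) if red else ((H>75)&(H<105)))&(w[...,1]>90)&(w[...,2]>50)
        a,b=np.nonzero(m); p=(a.mean()+r-8,b.mean()+k-9)
        P.append(world(c,*p,.077 if red else .055)); print(n,m.sum(),np.round(p,1),P[-1].round(4),world(c,*p).round(4))
    P=np.array(P); print('dist',np.linalg.norm(P[1]-P[0]),np.linalg.norm(P[3]-P[1]),np.linalg.norm((P[2]-P[1])[:2]),'yaw',np.arctan2(*( (P[0]-P[3])[[0,1]]*[-1,1])))
a=(np.array(M)); goal=P[2]; d=goal-o['tcp_pos']; print('delta tool',(M.T@d*100).round(2))
E
```

```text
[[ 0.366  0.     0.931]
 [-0.931  0.     0.366]
 [-0.    -1.     0.   ]]
top 47 [235.9 201.4] [0.4889 0.1755 0.055 ] [0.4891 0.176  0.0526]
top 48 [239.5 269.5] [ 0.4727 -0.0448  0.055 ] [ 0.4724 -0.0449  0.0584]
top 92 [241.1 303.8] [ 0.4638 -0.1545  0.077 ] [ 0.4639 -0.1546  0.0751]
top 44 [243.4 337.5] [ 0.4557 -0.2645  0.055 ] [ 0.4556 -0.2644  0.056 ]
dist 0.22089977742893274 0.22037014361353274 0.11007753005830172 yaw -0.07531192908887589
scene 33 [206.2 354. ] [0.4876 0.1768 0.055 ] [0.4921 0.1748 0.0603]
scene 36 [208.5 288.1] [ 0.4717 -0.0437  0.055 ] [ 0.4723 -0.0438  0.0557]
scene 88 [206.3 254.5] [ 0.4683 -0.1542  0.077 ] [ 0.4685 -0.1542  0.0773]
scene 33 [210.8 221. ] [ 0.4555 -0.2641  0.055 ] [ 0.4592 -0.2638  0.0592]
dist 0.22105480527139287 0.22097130732626402 0.11057022033772372 yaw -0.07269742823164743
delta tool [-36.    16.83  37.93]
```

>>> {"api": "move_arm", "payload": {"increments": [-1.2, 0, 1.2, 0, 0, -2.4, 0, 2.5, 0, 0, -2.4, 0, 2.5, 0, 0, -2.4, 0, 2.5, 0, 0, -2.4, 0, 2.5, 0, 0, -2.4, 0, 2.5, 0, 0, -2.4, 0, 2.5, 0, 0, -2.4, 0, 2.5, 0, 0, -2.4, 0, 2.5, 0, 0, -2.4, 0, 2.5, 0, 0]}}

```text
clock: 1.8
tcp_pos: [0.3844, -0.3272, 0.2454]
orientation: [0.584, -0.584, 0.398, -0.398]
wrist_force: [0.3, -0.3, 0.6]
gripper_width: -0.0001
```

>>> {"api": "move_arm", "payload": {"increments": [-2.4, 0, 2.5, 0, 0, -2.4, 0, 2.5, 0, 0, -2.4, 0, 2.5, 0, 0, -2.4, 0, 2.5, 0, 0, -1.7, 0, 1.9, 0, 0, -1, 0, 1, 0, 0, 0, 1, 0, 0, 0, 0, 2, 0, 0, 0, 0, 1, 0, 0, 0, 0, 0, 0, 0, 0]}}

```text
clock: 2.8
tcp_pos: [0.4583, -0.1679, 0.2034]
orientation: [-0.584, 0.584, -0.399, 0.397]
wrist_force: [-1.1, -0.1, 1.1]
gripper_width: -0.0002
```

```bash
python3 - <<'E'
from h import *
from scipy.spatial.transform import Rotation as Ro
o=arm.get_obs(); q=o['orientation']; M=Ro.from_quat([q[1],q[2],q[3],q[0]]).as_matrix(); print(M.round(3),o['clock'],o['tcp_pos'],o['wrist_force'],o['gripper_width'],arm.tips_ahead)
c=arm.capture('wrist'); save(c,'wrist1')
h=cv2.cvtColor(c['img'],cv2.COLOR_RGB2HSV)
for nm,lo,z in (('red',0,.077),('tq',1,.055)):
    m=((h[...,0]<8)|(h[...,0]>172)) if lo==0 else ((h[...,0]>78)&(h[...,0]<102))
    m=(m&(h[...,1]>110)&(h[...,2]>60)).astype(np.uint8)
    n,l,s,ct=cv2.connectedComponentsWithStats(m)
    for i in range(1,n):
        if s[i,4]>80: print(nm,s[i],ct[i].round(1),world(c,ct[i,1],ct[i,0],z).round(4),world(c,ct[i,1],ct[i,0]).round(4))
E
```

```text
[[ 0.365 -0.003  0.931]
 [-0.931  0.001  0.365]
 [-0.002 -1.    -0.002]] 2.8 [ 0.4582571  -0.16791795  0.20344201] [-1.14935908 -0.14203506  1.12456532] -0.00020546078232729886 0.014
red [ 251  167   43   43 1440] [272.  188.1] [ 0.4686 -0.1536  0.077 ] [ 0.4689 -0.1536  0.0782]
tq [132 109  32  33 736] [147.6 125.3] [ 0.4752 -0.0441  0.055 ] [ 0.475  -0.0436  0.0538]
tq [373 224  29  27 554] [386.6 237. ] [ 0.4593 -0.2636  0.055 ] [ 0.4593 -0.2637  0.055 ]
tq [  0 373  51  32 625] [ 18.1 384.6] [0.1736 0.0157 0.055 ] [0.1165 0.041  0.0105]
```

View pics/wrist1.png

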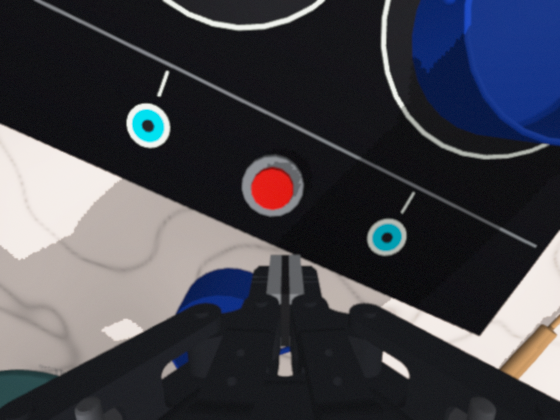

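The wrist picture shows the button at (188,272) and the target eye at (237,387), both agreeing with the other cameras. Next I centre over the button and go down to about 17 mm above it.

>>> {"api": "move_arm", "payload": {"increments": [-0.5, 0, 0.7, 0, 0, -0.5, 1, 0.7, 0, 0, 0, 2, 0, 0, 0, 0, 2, 0, 0, 0, 0, 2, 0, 0, 0, 0, 1.5, 0, 0, 0, 0, 1, 0, 0, 0, 0, 0, 0, 0, 0, 0, 0, 0, 0, 0, 0, 0, 0, 0, 0]}}

```text
clock: 3.85
tcp_pos: [0.469, -0.1532, 0.1113]
orientation: [0.584, -0.584, 0.398, -0.399]
wrist_force: [0.0, 0.0, -0.4]
gripper_width: 0.0003
```

```bash
python3 - <<'E'
from h import *
o=arm.get_obs(); print(o['clock'],o['tcp_pos'],o['wrist_force'],np.abs(o['qd']).max())
c=arm.capture('wrist'); save(c,'wrist2')
h=cv2.cvtColor(c['img'],cv2.COLOR_RGB2HSV)
m=(((h[...,0]<8)|(h[...,0]>172))&(h[...,1]>110)&(h[...,2]>60)).astype(np.uint8)
n,l,s,ct=cv2.connectedComponentsWithStats(m)
for i in range(1,n):
    if s[i,4]>80: print(s[i],ct[i].round(1),world(c,ct[i,1],ct[i,0],.077).round(4),world(c,ct[i,1],ct[i,0]).round(4))
E
```

```text
3.85 [ 0.46900032 -0.15324768  0.11127231] [ 0.04802163  0.04504875 -0.43574347] 0.002791619595964334
[ 253  223   62   46 1907] [283.4 245.1] [ 0.4747 -0.1508  0.077 ] [ 0.4746 -0.1508  0.0769]
```

View pics/wrist2.png

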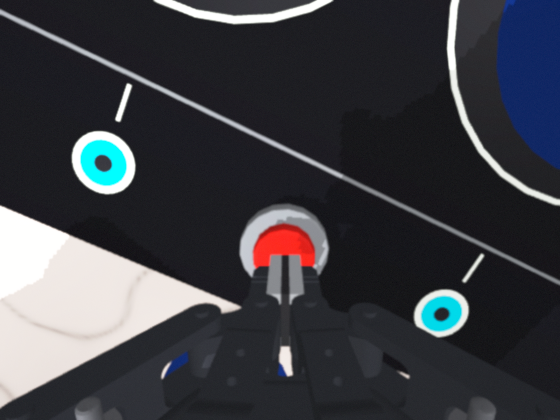

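Fingers are centred over the button, with the red disc centre at about (254,284) and the fingers on column 285. Pressing slowly.

>>> {"api": "move_arm", "payload": {"increments": [0, 0.5, 0, 0, 0, 0, 0.8, 0, 0, 0, 0, 0.4, 0, 0, 0, 0, 0.3, 0, 0, 0, 0, 0.2, 0, 0, 0, 0, 0.2, 0, 0, 0, 0, 0.1, 0, 0, 0, 0, 0.1, 0, 0, 0, 0, 0, 0, 0, 0, 0, 0, 0, 0, 0]}}

```text
clock: 4.9
tcp_pos: [0.4686, -0.1531, 0.0849]
orientation: [0.584, -0.584, 0.398, -0.398]
wrist_force: [-4.9, 2.3, 8.6]
gripper_width: -0.0
```

8.6 N and a fingertip height of 0.071 mean the button is bottomed. Lifting straight up, then moving over the right eye while still high.

>>> {"api": "move_arm", "payload": {"increments": [0, -0.5, 0, 0, 0, 0, -1, 0, 0, 0, 0, -2, 0, 0, 0, 0, -2, 0, 0, 0, 0, -2, 0, 0, 0, 2, -1, -1, 0, 0, 3, 0, -1.5, 0, 0, 3, 0, -1.5, 0, 0, 1.9, 0, -1, 0, 0, 0, 0, 0, 0, 0]}}

```text
clock: 5.9
tcp_pos: [0.4579, -0.2656, 0.1697]
orientation: [-0.584, 0.584, -0.399, 0.399]
wrist_force: [0.4, 1.2, -0.8]
gripper_width: 0.0002
```

```bash
python3 - <<'E'
from h import *
for _ in range(3): c=arm.capture('wrist')
o=arm.get_obs(); print(o['clock'],o['tcp_pos'],o['wrist_force'],np.abs(o['qd']).max())
c=arm.capture('wrist'); save(c,'wrist3')
h=cv2.cvtColor(c['img'],cv2.COLOR_RGB2HSV)
for nm,z in (('red',.077),('tq',.055)):
    m=((h[...,0]<8)|(h[...,0]>172)) if nm=='red' else ((h[...,0]>78)&(h[...,0]<102))
    m=(m&(h[...,1]>110)&(h[...,2]>60)).astype(np.uint8)
    n,l,s,ct=cv2.connectedComponentsWithStats(m)
    for i in range(1,n):
        if s[i,4]>80: print(nm,s[i],ct[i].round(1),world(c,ct[i,1],ct[i,0],z).round(4),world(c,ct[i,1],ct[i,0]).round(4))
E
```

```text
6.05 [ 0.45832053 -0.26317339  0.16955512] [-0.00822524 -0.07421387  0.37430685] 0.013441521560447318
red [ 109  123   55   53 2214] [135.8 148.8] [ 0.4688 -0.1557  0.077 ] [ 0.4689 -0.1559  0.0774]
tq [  0  60  13  36 328] [ 4.6 78.9] [ 0.4763 -0.0519  0.055 ] [ 0.4765 -0.0525  0.0558]
tq [269 195  34  32 765] [285.1 210.4] [ 0.4593 -0.2636  0.055 ] [ 0.4599 -0.2634  0.0571]
```

View pics/wrist3.png

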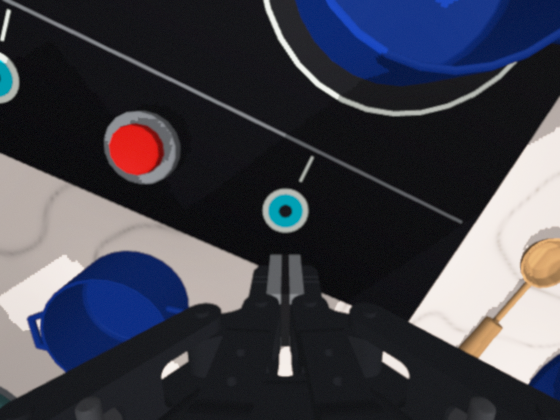

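The button is back up at 0.0774. The eye, at (210,285), is 1 mm from the grasp point. Going down to 25 mm above it and holding.

>>> {"api": "move_arm", "payload": {"increments": [0, 1, 0, 0, 0, 0, 2, 0, 0, 0, 0, 2, 0, 0, 0, 0, 1.5, 0, 0, 0, 0, 1, 0, 0, 0, 0, 0, 0, 0, 0, 0, 0, 0, 0, 0, 0, 0, 0, 0, 0, 0, 0, 0, 0, 0, 0, 0, 0, 0, 0]}}

```text
clock: 7.1
tcp_pos: [0.4584, -0.2637, 0.0948]
orientation: [0.584, -0.584, 0.398, -0.398]
wrist_force: [0.3, -0.2, 0.5]
gripper_width: -0.0001
```

>>> {"api": "move_arm", "payload": {"increments": [0, 0, 0, 0, 0, 0, 0, 0, 0, 0, 0, 0, 0, 0, 0, 0, 0, 0, 0, 0, 0, 0, 0, 0, 0, 0, 0, 0, 0, 0, 0, 0, 0, 0, 0, 0, 0, 0, 0, 0, 0, 0, 0, 0, 0, 0, 0, 0, 0, 0]}}

```text
clock: 8.1
tcp_pos: [0.4583, -0.2635, 0.0943]
orientation: [0.584, -0.584, 0.398, -0.398]
wrist_force: [0.6, 0.1, 0.2]
gripper_width: 0.0003
```

>>> {"api": "move_arm", "payload": {"increments": [0, 0, 0, 0, 0, 0, 0, 0, 0, 0, 0, 0, 0, 0, 0, 0, 0, 0, 0, 0, 0, 0, 0, 0, 0, 0, 0, 0, 0, 0, 0, 0, 0, 0, 0, 0, 0, 0, 0, 0, 0, 0, 0, 0, 0, 0, 0, 0, 0, 0]}}

```text
clock: 9.1
tcp_pos: [0.4583, -0.2635, 0.0943]
orientation: [-0.584, 0.584, -0.398, 0.398]
wrist_force: [-0.4, 0.1, -0.7]
gripper_width: -0.0004
```

```bash
python3 - <<'E'
from h import *
o=arm.get_obs(); print(o['clock'],o['tcp_pos'],o['wrist_force'])
c=arm.capture('scene'); save(c,'scene2')
E
```

```text
9.1 [ 0.45829225 -0.26352879  0.09432583] [-0.40930794  0.13288263 -0.74524185]
```

View pics/scene2.png

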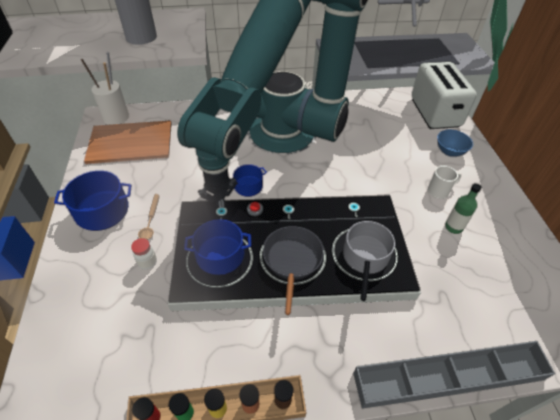

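The fingers sit over the right eye at (211,221), nothing has moved, and they have held for about 2.4 s. Lifting by 20 cm.

>>> {"api": "move_arm", "payload": {"increments": [0, -1, 0, 0, 0, 0, -2.5, 0, 0, 0, 0, -3, 0, 0, 0, 0, -3, 0, 0, 0, 0, -3, 0, 0, 0, 0, -3, 0, 0, 0, 0, -3, 0, 0, 0, 0, -1.5, 0, 0, 0, 0, 0, 0, 0, 0, 0, 0, 0, 0, 0]}}

```text
clock: 10.15
tcp_pos: [0.4582, -0.2635, 0.2933]
orientation: [0.584, -0.584, 0.398, -0.398]
wrist_force: [0.8, -0.3, -0.5]
gripper_width: -0.0001
```

```bash
python3 - <<'E'
from h import *
for _ in range(4): c=arm.capture('top')
o=arm.get_obs(); print(o['clock'],o['tcp_pos'],o['wrist_force'],np.abs(o['qd']).max())
a=cv2.imread('pics/scene1.png'); c=arm.capture('scene'); d=cv2.absdiff(a,np.ascontiguousarray(c['img'][:,:,::-1])).max(2)
print('changed px over cookware/bystanders', [(n,int((d[r0:r1,k0:k1]>60).sum())) for n,r0,r1,k0,k1 in (('pots',222,310,180,410),('left',160,235,425,490),('right',195,270,128,165))])
if o['tcp_pos'][2]>.25: print(arm.finish_job())
E
```

```text
10.35 [ 0.45806412 -0.26342367  0.2929697 ] [ 0.59585946  0.57074989 -0.18950472] 0.006573263773181623
changed px over cookware/bystanders [('pots', 0), ('left', 0), ('right', 640)]
the job is handed in; nothing more can be done
None
```

I pressed the power button and started the ring under the blue pot, then handed the job in at about 10.4 s of the 48 s allowed; the handover gives no verdict.

- **Power button:** it was pressed to the bottom, with 8.6 N at the wrist and the fingertips about 6 mm below its rest height. Depth measured afterwards showed it back up at 0.077 m.
- **Sensor eye:** the middle-sized blue pot stands on the right ring. I held the shut fingertips 25 mm above the right eye, about 1 mm off centre, for about 2.4 s with no contact beyond sensor noise. The pictures show no light on the hob, so I couldn't see whether the ring came on.
- **Finish:** the hand ended 20 cm higher, with the tool point about 24 cm above the glass.

**Last checks:** comparing the first and last pictures showed no change around the hob's cookware or the mug and bottle. The area around the salt jar and spoon did differ, by 640 pixels. That is probably the arm's shadow moving: the arm never went low there, and both looked unmoved in the picture taken during the hold. I didn't check that area separately after the lift. The cameras also disagreed by up to 5 mm on the button's position along x, and I settled that with the wrist camera before pressing.

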